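# Find and mark the balance point of a sensor boom

## Robot

A 6-joint arm with a two-finger parallel gripper is mounted at the origin on a cart in front of the work surface, level with it; the furniture and walls round the work are solid. World frame = base frame: x ahead of the robot, y to its left, z up, the work surface at z = 0. Lengths are in m, angles in rad, forces in N, time in s.
With the tool pointing down it reaches from about 0.35 to 0.975 m from the base axis. Payload 4.9 kg.
Tool frame: the origin (TCP) lies midway between the tips of the shut fingers; the grasp point (between the pads) lies 19 mm behind it; z points along the fingers, y is the line along which they close (so a half turn about z gives the same grasp; the last joint's range is limited). The gripper opens to 85 mm and grips with 20 to 120 N. Pads are 22 mm wide; open, the fingers measure 114 mm over their backs; the gripper's body (76 mm by 85 mm) begins 54 mm behind the grasp point. The pads swing forward as they close: fully open they stand 13 mm farther back than shut.
Start: joints at [-1.334, 0.053, 1.613, -0, 1.476, -0.119], TCP at [0.218, -0.586, 0.199] pointing down, gripper open.
Joint ranges: [-3.01, 3.01], [-1.01, 2.22], [0.06, 2.58], [-1.02, 4.17], [0.09, 2.62], [-3.14, 3.14]. Speed limits (rad/s): [2.57, 2.57, 3.14, 3.14, 3.14, 3.14].

## Interface

Orientations are given as a rotation vector (axis times angle).
In Python, from station import telemetry, optics, ctrl gives the robot as it stands.
- The arm moves only by the shell command python3 -m pendant 'ROWS' [FORCE]. ROWS is JSON, one flat list of numbers, 7 for each row, row after row: the turn, a rotation vector about the tool's x, y, z as a fraction of full scale, then the shift along the tool's x, y, z as a fraction of full scale, then the opening, from 0 (shut) to 1 (fully open). In form: [ax, ay, az, tx, ty, tz, fingers, ax, ay, az, tx, ty, tz, fingers, ...]. A call has 1 to 12 rows; each row is the pose to reach, as a shift and turn from the pose commanded when the call began, along the tool's axes at that moment; what a row does not reach only later rows make up. Full scale, the value 1, is 300 mm for a shift and 30 degrees for a turn. A row lasts 1/8 s, in which the tool goes at most 62.5 mm and 10.7 degrees, less where a joint would pass 70% of its speed; a pose out of reach is approached as far as the arm can. A call with a number of a shift or a turn outside -1 to 1 is refused whole. A call with a gripper value outside its range is refused whole. The fingers move at their own pace and stop on an object; FORCE is the grip in N (left out, the last holds). Time passes only in rows, so rows that repeat a pose let the fingers close. It gives the time, the measured TCP pose, the force, the opening and the grip force at its end, in the units of the state.
- telemetry.get_obs(): the state, without advancing time (a new reading comes with each control period).
- optics.get_image(name): name is "scene" or "top" or "wrist"; returns a dict with "image" (384x512x3 uint8, red, green, blue), "depth" (384x512 float32, m along the optical axis (not along the pixel's ray), 0 where there is no reading), "fx", "fy", "cx", "cy" (pixels), "dist_coeffs" ([k1, k2, p1, p2, k3] as OpenCV has them; the pictures are not rectified), "rvec" (rotation vector, rad) and "tvec" (3), from world to camera coordinates, as OpenCV has them. Camera axes: x right, y down, z forward; pixel columns grow to the right and rows downward; lengths in m; the calibration is good to about 2 mm. A picture is of the moment at which its call begins.
- ctrl.finish_job(): hands the job in; it is judged then, once.
The state is a dict: "t": time; "q": joint angles; "dq": joint speeds; "effort": joint torques, N m; "tool_pos": TCP position; "tool_rot": TCP orientation; "contact_force": force on the tool from outside, world axes, zero at the start; "wrist_torque": the same for the moment, N m; "opening": finger opening in m; "grip_force": force on a finger pad.
Only numpy, scipy, OpenCV 4.12 (cv2) and the standard library are available. Lean on these libraries where they do the work, as an engineer would, in place of code of your own. Each camera call takes 0.05 s, during which the arm holds its last target. There are 200 camera calls.

## Task

The long boom lies across the ridge of the small balance stand with its heavy head down on the worktop. With the fingers, gently push the boom lengthwise over the ridge, without gripping it or lifting it off, until it tips up and stays level on the ridge by itself; then mark the balance point by setting the saddle-shaped rider astride the boom right over the middle of the ridge, so that the boom stays balanced level. Push and set down gently, and leave the vial, the weight and the dish alone.

Things in the scene. Friction and masses are not known exactly. Their poses are not given: they have to be found in the camera images.
- boom: sensor boom: aluminium bar 340 mm long, 20 wide, 12 high, with a closed grey box head on its -x end. Origin: middle of the 340 mm, on the underside; x along the bar away from the head, z out of its top. Bar 0.25 kg, head unknown (0.05 to 0.22 kg): it balances somewhere 25 to 71 mm from the origin towards the head. At the start the bar leans on the ridge edge nearer the head, within 15 mm of its origin
- head_end (a point): middle of the lower edge of the head's outer end face, 170 mm from the boom's origin; boom's axes. The head is 40 mm long, 34 wide, 26 high, flush with the bar's underside; this edge rests on the worktop at the start. A finger pushing on the end face can hold the head down by friction: back off to see whether it tips, which takes up to 2 s, with some rocking
- stand: balance stand, fixed: grey foot plate 90 x 80 mm, a flat-topped steel ridge across its middle (top 24 mm above the worktop, 15 wide along x, 30 along y), and 8 mm guide pins, tops at 38 mm, at x = +-35 mm: two fixed at y = -15.5, two at the +y side sprung lightly (0.15 N) against the bar; their slight friction steadies it. Origin: centre of the underside; x is the way to push the boom, y along the ridge
- ridge_mid (a point): centre of the ridge's flat top, 24 mm above the worktop; axes as the stand's; the boom's head lies on its -x side. The boom stays level when its balance point is over the 15 mm wide flat; it tips up when that point is some 4 to 6 mm past the ridge edge nearer the head, and tips over the other way beyond the far edge
- rider: rider, a steel saddle, 0.03 kg: roof 18 mm long (x), 31 wide (y), 9.0 to 14 mm above the legs' lower edges; two legs with a 23 mm slot between, open along x, to go over the 20 mm bar; on top a grip tab 12 mm (x) by 18 mm (y), from 14 up to 44 mm. Origin: centre of the legs' lower edges; z up. It stands on its legs at the start; seated, the roof's underside lies on the bar's top
- vial: vial, 23 mm diameter, 48 mm high, standing near the stand; origin centre of its underside; bystander
- weight: calibration weight, 24 mm diameter, 30 mm high, standing near the stand; origin centre of its underside; bystander
- dish: flat round dish, 65 mm diameter, 13 mm high, near the stand; origin centre of its underside; bystander
Mind the look-alikes: they are no part of the job. What is shaped like the rider but blue or yellow is not meant. What is shaped like the stand but orange or pink is not meant.

How it is judged:
By the outcome, as a careful person would: the job done as asked, in the order asked, and still so for the second after the job is handed in, with the robot touching nothing.
It also fails if it takes over 72 s, if anything falls off the work surface, if the arm or the gripper's body presses on something with over 40 N, if the wrist force passes 120 N, or if a joint passes its speed limit or range.

## Working session

There is one attempt and no reset: what is moved stays moved. The work goes in short steps, Python scripts to look and compute and a shell command to move; the robot and the scene stay as the last step left them, time stands still between calls to the robot, and variables do not carry over. Pictures are saved under pics/ and viewed, at most 11 in all, crops included, and the job is handed in when it is done.

```bash
ls; mkdir -p pics
cat > h.py <<'E'
from station import telemetry, optics, ctrl
import numpy as np, cv2
def grab(n):
    d=optics.get_image(n); np.save('/tmp/%s.npy'%n,d,allow_pickle=True); return d
def load(n): return np.load('/tmp/%s.npy'%n,allow_pickle=True).item()
def world(d,u,v,z=None):
    """pixel->world using depth (z None) or plane z"""
    K=np.array([[d['fx'],0,d['cx']],[0,d['fy'],d['cy']],[0,0,1.]])
    p=cv2.undistortPoints(np.array([[[u,v]]],float),K,np.array(d['dist_coeffs'],float))[0,0]
    R=cv2.Rodrigues(np.array(d['rvec'],float))[0];t=np.array(d['tvec'],float).ravel()
    r=R.T@np.array([p[0],p[1],1]);c=-R.T@t
    s=d['depth'][int(round(v)),int(round(u))] if z is None else (z-c[2])/r[2]
    return c+s*r
def proj(d,P):
    K=np.array([[d['fx'],0,d['cx']],[0,d['fy'],d['cy']],[0,0,1.]])
    return cv2.projectPoints(np.array(P,float).reshape(-1,3),np.array(d['rvec'],float),np.array(d['tvec'],float),K,np.array(d['dist_coeffs'],float))[0][:,0]
def totool(o,dw):
    return cv2.Rodrigues(np.array(o['tool_rot'],float))[0].T@np.array(dw)/0.3
E
python3 - <<'E'
from h import *
o=telemetry.get_obs();print(o)
a=[]
for n in('top','scene'):
    d=grab(n);a.append(d['image'])
    print(n,d['fx'],d['rvec'],d['tvec'])
cv2.imwrite('pics/a.png',cv2.resize(a[0],(800,600))[:,:,::-1]);cv2.imwrite('pics/b.png',cv2.resize(a[1],(800,600))[:,:,::-1])
E
```

```text
pics
{'t': 0.0, 'q': array([-1.33400556e+00,  5.33669498e-02,  1.61428805e+00,  5.77660722e-06,
        1.47600718e+00, -1.18999020e-01]), 'dq': array([-1.03183626e-03, -2.36391394e-05,  5.48454067e-04, -1.55951892e-03,
       -5.52110185e-04,  1.21093045e-04]), 'effort': array([ 7.16131854e-04, -3.93684232e+01, -3.70174313e+01,  3.51254403e-05,
        7.16331677e-03,  4.32437488e-06]), 'tool_pos': array([ 0.21754689, -0.58518284,  0.19816039]), 'tool_rot': array([-3.08997974e+00, -5.55563716e-01,  1.82212229e-04]), 'contact_force': array([ 0.34262541, -0.22723513, -0.42036954]), 'wrist_torque': array([-0.01695667,  0.00139246,  0.04179121]), 'grip_force': 0.0, 'opening': 0.08584179031565273}
top 492.63391694034294 [ 2.20759145 -2.22019054  0.07361696] [0.00622221 0.54737872 1.2632357 ]
scene 392.6154746021214 [ 2.2338376  -0.1272513   0.09130269] [-0.55344539  0.08373112  0.89996026]
```

View pics/a.png

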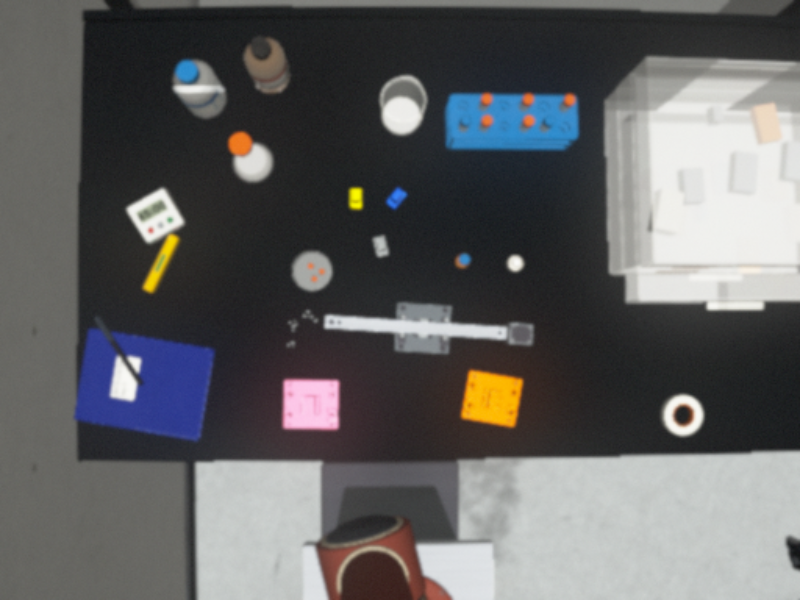

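View pics/b.png

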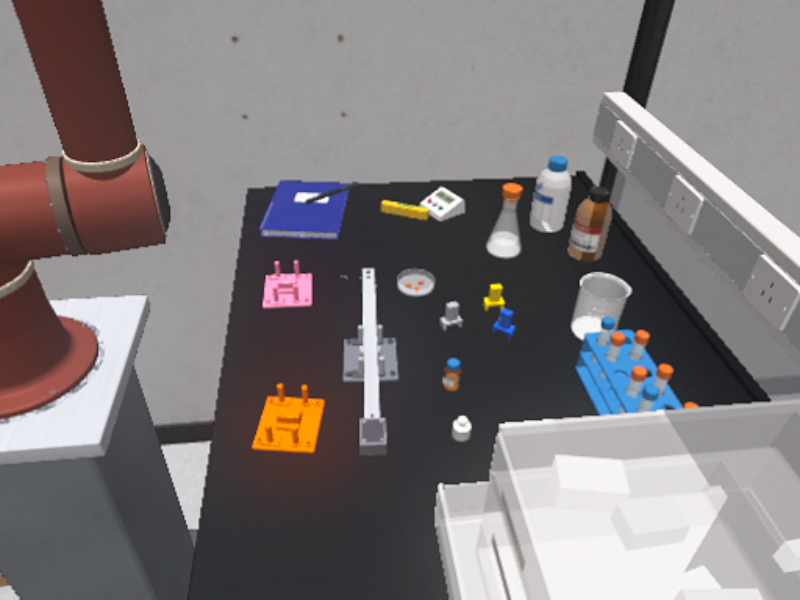

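The top view shows the boom from (325,322) to the head at (520,333), across the grey stand at (423,328). There are three rider shapes: yellow (356,198), blue (397,198) and grey (380,245). The rider is steel, so the grey one fits. The orange and pink stands are decoys. I'll confirm this in a crop and measure.

Run:
```python
from h import *
d=load('top');c=d['image'][130:240,190:350]
cv2.imwrite('pics/c.png',cv2.resize(c,(800,550),interpolation=cv2.INTER_CUBIC)[:,:,::-1])
for n,u,v,z in[('tail',325,322,None),('bar mid',423,328,None),('head',521,334,None),('rider',380,245,None),('standTL',397,302,0.005),('standTR',451,305,.005),('standBR',448,354,.005),('standBL',395,351,.005),('vial',463,260,None),('weight',515,263,None),('dish',312,271,None)]:
    print(n,world(d,u*.64,v*.64,z).round(4))
```

```text
tail [0.5198 0.1151 0.0594]
bar mid [ 0.5095 -0.0418  0.0413]
head [ 0.4988 -0.2034  0.0298]
rider [0.6434 0.027  0.0498]
standTL [ 0.5534 -0.0011  0.005 ]
standTR [ 0.548  -0.0911  0.005 ]
standBR [ 0.4664 -0.0854  0.005 ]
standBL [0.472  0.0028 0.005 ]
vial [ 0.6188 -0.1069  0.0487]
weight [ 0.6154 -0.1947  0.0317]
dish [0.6059 0.1402 0.0027]
```

View pics/c.png

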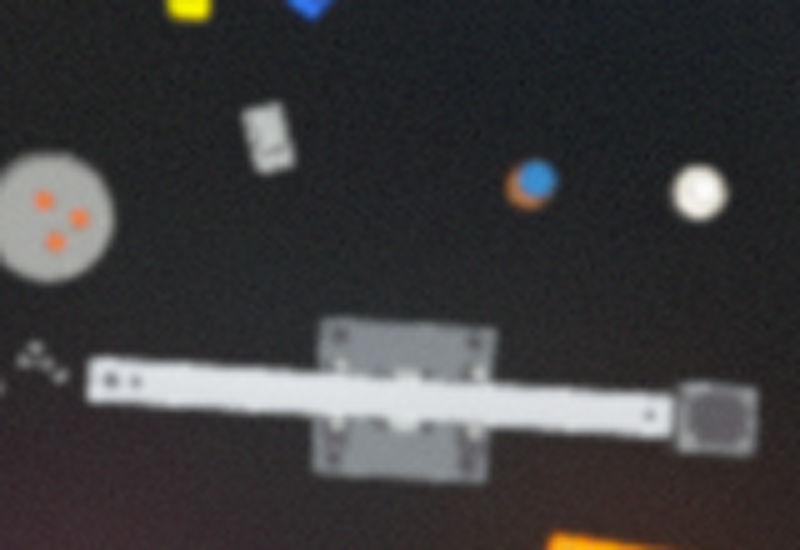

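The crop shows the grey rider at crop (268,138), with its long side turned about 19° from world x. The head's outer end is at crop x≈757. Next I work out the boom and stand geometry.

Run:
```python
from h import *
d=load('top');o=telemetry.get_obs()
f=lambda u,v,z:world(d,190+(u+.5)/5-.5,130+(v+.5)/5-.5,z)
c=np.mean([f(320,318,.006),f(497,327,.006),f(488,484,.006),f(312,473,.006)],0)
e=(f(497,327,.006)+f(488,484,.006)-f(320,318,.006)-f(312,473,.006))/2
u=-e[:2]/np.linalg.norm(e[:2]);print('stand',c,'len',np.linalg.norm(e),'u',u,'yaw',np.degrees(np.arctan2(u[1],u[0])))
pins=[f(342,366,.03),f(338,424,.03),f(476,374,.03),f(471,430,.03)];print('pins',np.mean(pins,0))
ht=(f(757,388,.028)+f(754,455,.028))/2;tail=(f(88,357,.06)+f(88,402,.06))/2
for n,p in(('headtop',ht),('tail',tail)): print(n,p,'s from stand',(p-c)[:2]@u,'lat',(p-c)[:2]@[-u[1],u[0]])
print('rider ends',f(243,108,.014),f(293,168,.014))
r0=f(268,138,.03);print('rider',r0)
print('depth rider',world(d,243.3,157).round(4))
st=np.r_[ht[:2]-.04*u,.10];print('start',st, 'tool shift',totool(o,st-o['tool_pos']))
```

```text
stand [ 0.51051199 -0.04336155  0.006     ] len 0.09195838124061599 u [0.06256498 0.99804089] yaw 86.4129478021522
pins [ 0.5112235  -0.04311006  0.03      ]
headtop [ 0.49827775 -0.22262846  0.028     ] s from stand -0.1796811411736938 lat 0.000994442034445238
tail [0.5212046  0.11709335 0.06      ] s from stand 0.1608095357390324 lat -0.0006327995171749947
rider ends [0.66230792 0.03964016 0.014     ] [0.63099674 0.01391693 0.014     ]
rider [0.64474869 0.02689824 0.03      ]
depth rider [0.6429 0.0268 0.0498]
start [ 0.49577515 -0.2625501   0.1       ] tool shift [ 1.24390995 -0.68468928  0.32920828]
```

```bash
python3 -m pendant '[0,0,0.8,1,-0.68,0.3,0, 0,0,0.8,1,-0.68,0.3,0, 0,0,0.8,1,-0.68,0.3,0, 0,0,0.8,1,-0.68,0.3,0, 0,0,0.8,1,-0.68,0.3,0, 0,0,0.8,1,-0.68,0.3,0, 0,0,0.8,1,-0.68,0.3,0]'
python3 - <<'E'
from h import *
o=telemetry.get_obs();u=np.array([.06256,.99804]);ht=np.array([.49828,-.22263])
R=cv2.Rodrigues(o['tool_rot'])[0];print('tool y ang',np.degrees(np.arctan2(R[1,1],R[0,1])),o['t'])
for b,z in((.04,.1),(.035,.014)): print(totool(o,np.r_[ht-b*u,z]-o['tool_pos']).round(4))
print('u',totool(o,np.r_[u*.01,0]))
E
```

```text
t: 0.98
tool_pos: [0.4283, -0.286, 0.1072]
tool_rot: [-3.137, 0.09, 0.004]
contact_force: [0.1, -0.4, -0.0]
opening: -0.0
grip_force: 0.0
tool y ang -93.26903248585722 0.975
[ 0.2202 -0.0908  0.0236]
[ 0.2211 -0.1066  0.3103]
u [ 1.85139928e-04 -3.33326302e-02  9.96286121e-05]
```

```bash
python3 -m pendant '[0,0,0,0.22,-0.085,0.1,0, 0,0,0,0.22,-0.085,0.1,0, 0,0,0,0.22,-0.085,0.31,0, 0,0,0,0.22,-0.085,0.31,0]'
python3 - <<'E'
from h import *
o=telemetry.get_obs();u=np.array([.06256,.99804]);ht=np.array([.49828,-.22263])
print(o['t'],o['tool_pos'],o['contact_force'],'gap TCP-head',(ht-o['tool_pos'][:2])@u,(ht-o['tool_pos'][:2])@[-u[1],u[0]])
a=grab('scene');b=grab('wrist')
im=np.hstack([cv2.resize(a['image'][200:320,190:290],(400,480)),cv2.resize(b['image'],(400,300)).repeat(1,0)[:0].reshape(0,400,3) if 0 else cv2.copyMakeBorder(cv2.resize(b['image'],(400,300)),0,180,0,0,0)])
cv2.imwrite('pics/d.png',im[:,:,::-1])
E
```

```text
t: 1.48
tool_pos: [0.4908, -0.2669, 0.0113]
tool_rot: [-3.134, 0.1, 0.015]
contact_force: [-0.7, 0.9, -0.7]
opening: 0.0
grip_force: 0.0
1.475 [ 0.49083704 -0.26685809  0.01128001] [-0.65243329  0.88513053 -0.67392191] gap TCP-head 0.04460703434687301 -0.004661459945395635
```

View pics/d.png

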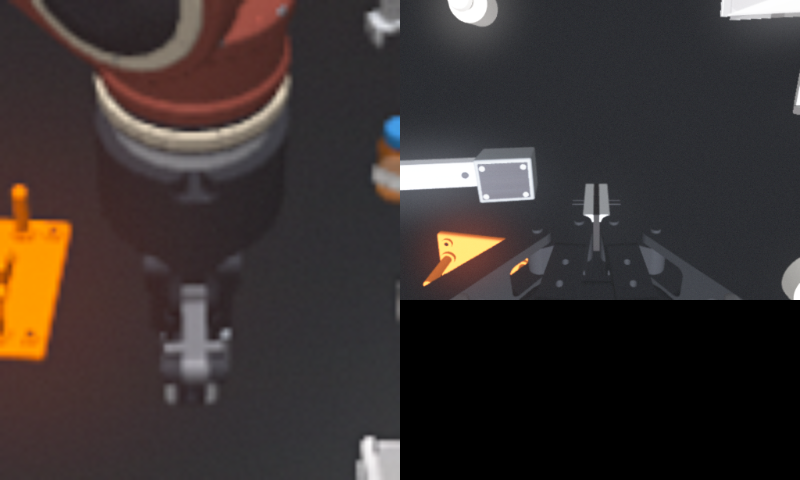

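The head sits left of the shut fingers and the gap is clear (wrist view: head at (505,175), fingers at (597,200)). I'll push gently.

```bash
python3 -m pendant '[0,0,0,0.016,-0.04,0,0, 0,0,0,0.016,-0.08,0,0, 0,0,0,0.016,-0.1,0,0, 0,0,0,0.016,-0.115,0,0, 0,0,0,0.016,-0.13,0,0, 0,0,0,0.016,-0.145,0,0, 0,0,0,0.016,-0.16,0,0, 0,0,0,0.016,-0.175,0,0, 0,0,0,0.016,-0.19,0,0, 0,0,0,0.016,-0.19,0,0]'
cat >> h.py <<'E'
u=np.array([.06256,.99804]);S=np.array([.51051,-.04336])
def tipz(d):
    "depth-derived height profile along boom top in top view: tail end s and line fit"
    ys=np.arange(-.20,.26,.004);P=[]
    v,w=np.mgrid[130:240,150:350]
    K=np.array([[d['fx'],0,d['cx']],[0,d['fy'],d['cy']],[0,0,1.]])
    p=cv2.undistortPoints(np.stack([w.ravel(),v.ravel()],1).astype(float)[:,None],K,np.array(d['dist_coeffs'],float))[:,0]
    z=d['depth'][130:240,150:350].ravel();R=cv2.Rodrigues(np.array(d['rvec'],float))[0]
    W=(np.c_[p,np.ones(len(p))]*z[:,None]-np.array(d['tvec']).ravel())@R
    q=W[:,:2]-S;s=q@u;l=q@[-u[1],u[0]];m=(abs(l)<.007)&(W[:,2]>.015)&(W[:,2]<.11)&(z>0)
    s,h=s[m],W[m,2];t=(s>-.06)
    f=np.polyfit(s[t],h[t],1);r=h-np.polyval(f,s)
    t=t&(abs(r)<.008);f=np.polyfit(s[t],h[t],1)
    return 'tail s %.1f slope %.2f deg z0 %.1f'%(1e3*np.percentile(s[t],99.7),np.degrees(np.arctan(f[0])),1e3*f[1])
def st(img=None):
    d=grab('top');o=telemetry.get_obs()
    print('t',o['t'],'F',np.round(o['contact_force'],2),'tcp s %.1f'%((o['tool_pos'][:2]-S)@u*1e3),'z',o['tool_pos'][2].round(4),tipz(d))
E
python3 - <<'E'
from h import *
print('before',tipz(load('top')))
st();b=grab('wrist');cv2.imwrite('pics/e.png',b['image'][:,:,::-1])
E
```

```text
t: 2.82
tool_pos: [0.5037, -0.2119, 0.0164]
tool_rot: [-3.14, 0.098, 0.0]
contact_force: [-0.0, -0.1, -0.0]
opening: 0.0001
grip_force: 0.0
before tail s 159.0 slope 8.07 deg z0 37.8
t 2.875 F [0.2  0.15 0.17] tcp s -168.9 z 0.0164 tail s 159.1 slope 7.96 deg z0 37.7
```

View pics/e.png

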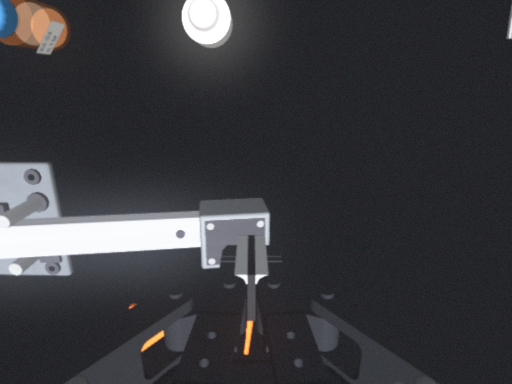

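Run:
```python
from h import *
o=telemetry.get_obs();w=load('wrist');t=load('top')
print(o['tool_pos'],proj(w,o['tool_pos']),'top',proj(t,o['tool_pos']))
for p in((234,224),(245,240),(262,245),(215,245),(205,208),(264,208),(120,235),(350,200),(260,224)):print(p,world(w,*p).round(4))
print(o['effort'],o['q'])
```

```text
[ 0.50376624 -0.2122461   0.01645293] [[252.25819188 225.99675026]] top [[335.80247286 211.8210201 ]]
(234, 224) [ 0.5119 -0.2025  0.0297]
(245, 240) [ 0.5164 -0.2095  0.0578]
(262, 245) [ 0.5157 -0.2173  0.0621]
(215, 245) [ 0.4999 -0.1908  0.0305]
(205, 208) [ 0.5183 -0.1855  0.0191]
(264, 208) [ 0.5166 -0.2198  0.0204]
(120, 235) [ 0.506  -0.1344  0.0234]
(350, 200) [ 0.5097 -0.2762 -0.0016]
(260, 224) [ 0.51   -0.217   0.0276]
[ 1.07660727e-01 -3.45242929e+01 -3.20124149e+01  4.95540211e-03
  4.95313900e-03  1.15771491e-03] [-5.34863023e-01  5.53037146e-02  1.93514403e+00 -7.78841280e-05
  1.15101853e+00  1.09895929e+00]
```

Run:
```python
from h import *
o=telemetry.get_obs();w=load('wrist');p=o['tool_pos']
for dx in(-.011,0,.011):
  for z in(.0165,.025,.03,.035,.045,.06): print(dx,z,proj(w,[p[0]+dx,p[1],z]).round(0))
D=w['depth'];print(D[225:275:5,240:266:4].round(3));print(D[280:330:8,250])
print([world(w,c,r)[2].round(3) for r in range(232,275,4) for c in (244,258)])
```

```text
-0.011 0.0165 [[253. 242.]]
-0.011 0.025 [[253. 249.]]
-0.011 0.03 [[253. 254.]]
-0.011 0.035 [[254. 258.]]
-0.011 0.045 [[254. 268.]]
-0.011 0.06 [[254. 285.]]
0 0.0165 [[252. 226.]]
0 0.025 [[252. 232.]]
0 0.03 [[252. 236.]]
0 0.035 [[252. 241.]]
0 0.045 [[252. 250.]]
0 0.06 [[252. 266.]]
0.011 0.0165 [[251. 209.]]
0.011 0.025 [[251. 215.]]
0.011 0.03 [[251. 219.]]
0.011 0.035 [[251. 222.]]
0.011 0.045 [[251. 231.]]
0.011 0.06 [[251. 245.]]
[[0.178 0.178 0.179 0.179 0.179 0.179 0.18 ]
 [0.179 0.18  0.18  0.181 0.181 0.181 0.182]
 [0.156 0.155 0.154 0.154 0.155 0.154 0.154]
 [0.149 0.148 0.15  0.149 0.148 0.15  0.149]
 [0.145 0.145 0.144 0.145 0.144 0.145 0.145]
 [0.139 0.14  0.14  0.141 0.14  0.14  0.14 ]
 [0.136 0.135 0.137 0.136 0.136 0.137 0.136]
 [0.131 0.131 0.132 0.132 0.132 0.131 0.132]
 [0.129 0.128 0.129 0.128 0.13  0.128 0.128]
 [0.125 0.124 0.126 0.126 0.125 0.125 0.126]]
[0.12383665 0.12335675 0.12521441 0.12672411 0.12812921 0.12873071
 0.23038477]
[np.float64(0.027), np.float64(0.027), np.float64(0.053), np.float64(0.053), np.float64(0.058), np.float64(0.057), np.float64(0.061), np.float64(0.061), np.float64(0.064), np.float64(0.065), np.float64(0.068), np.float64(0.068), np.float64(0.071), np.float64(0.071), np.float64(0.076), np.float64(0.075), np.float64(0.078), np.float64(0.078), np.float64(0.081), np.float64(0.081), np.float64(0.084), np.float64(0.084)]
```

Run:
```python
from h import *
s=load('scene')  # taken at earlier pose tcp (.4908,-.2669,.0113)
for z in(.0113,.03,.045,.06,.1):print(z,proj(s,[.4908,-.2669,z]).round(1))
for r in range(268,312,3):print(r,[tuple(world(s,c,r).round(3)) for c in(232,237,243)])
st(); d=grab('scene');o=telemetry.get_obs();print(proj(d,o['tool_pos']))
c=d['image'][170:320,150:350];cv2.imwrite('pics/f.png',cv2.resize(c,(800,600),interpolation=cv2.INTER_CUBIC)[:,:,::-1])
```

```text
0.0113 [[236.2 307.2]]
0.03 [[236.1 301. ]]
0.045 [[236.1 295.9]]
0.06 [[236.  290.7]]
0.1 [[235.9 276. ]]
268 [(np.float64(0.482), np.float64(-0.304), np.float64(0.164)), (np.float64(0.49), np.float64(-0.307), np.float64(0.166)), (np.float64(0.499), np.float64(-0.305), np.float64(0.163))]
271 [(np.float64(0.482), np.float64(-0.306), np.float64(0.159)), (np.float64(0.49), np.float64(-0.303), np.float64(0.155)), (np.float64(0.499), np.float64(-0.308), np.float64(0.159))]
274 [(np.float64(0.481), np.float64(-0.309), np.float64(0.155)), (np.float64(0.489), np.float64(-0.307), np.float64(0.152)), (np.float64(0.499), np.float64(-0.309), np.float64(0.154))]
277 [(np.float64(0.481), np.float64(-0.309), np.float64(0.148)), (np.float64(0.489), np.float64(-0.309), np.float64(0.148)), (np.float64(0.499), np.float64(-0.31), np.float64(0.147))]
280 [(np.float64(0.483), np.float64(-0.285), np.float64(0.112)), (np.float64(0.489), np.float64(-0.314), np.float64(0.146)), (np.float64(0.501), np.float64(-0.288), np.float64(0.113))]
283 [(np.float64(0.483), np.float64(-0.284), np.float64(0.104)), (np.fl
[... 1186 characters left out ...]
t64(-0.246), np.float64(-0.0))]
304 [(np.float64(0.484), np.float64(-0.251), np.float64(0.0)), (np.float64(0.494), np.float64(-0.252), np.float64(0.001)), (np.float64(0.505), np.float64(-0.252), np.float64(-0.001))]
307 [(np.float64(0.484), np.float64(-0.257), np.float64(-0.0)), (np.float64(0.493), np.float64(-0.259), np.float64(0.001)), (np.float64(0.504), np.float64(-0.26), np.float64(0.0))]
310 [(np.float64(0.483), np.float64(-0.266), np.float64(0.002)), (np.float64(0.492), np.float64(-0.265), np.float64(-0.001)), (np.float64(0.504), np.float64(-0.267), np.float64(0.001))]
t 2.975 F [-0.41 -0.11  0.18] tcp s -169.1 z 0.0164 tail s 159.0 slope 7.95 deg z0 37.7
[[240.23693611 282.0541329 ]]
```

View pics/f.png

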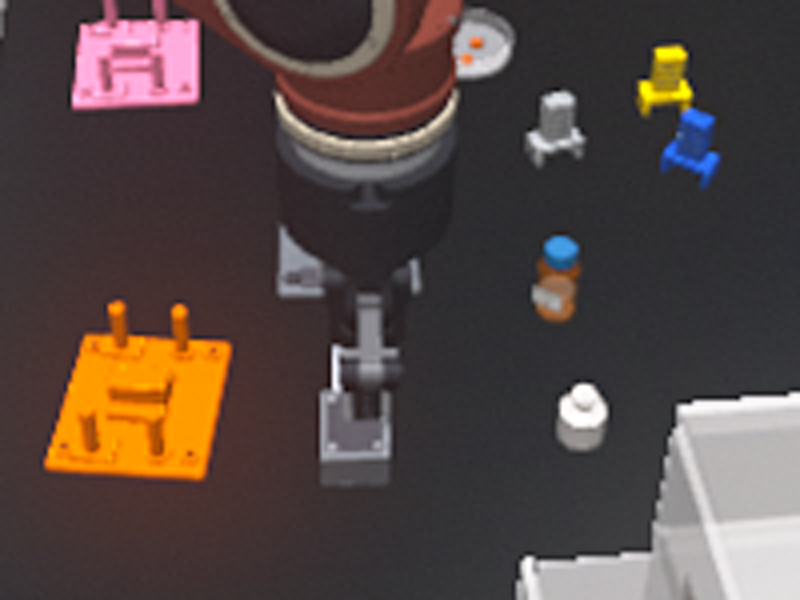

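The fingers are above the head: both the scene crop (368,410) and the wrist depth put the real tips about 33 mm above the reported TCP height. The boom hasn't moved. I'll back off, go lower while checking the force, then push.

```bash
python3 -m pendant '[0,0,0,-0.012,0.15,0,0, 0,0,0,-0.012,0.15,0,0, 0,0,0,-0.012,0.15,0.09,0, 0,0,0,-0.012,0.15,0.09,0,0,0,0,-0.012,0.15,0.1,0,0,0,0,-0.012,0.15,0.11,0,0,0,0,-0.012,0.15,0.11,0]'
python3 - <<'E'
from h import *
st();w=grab('wrist')
o=telemetry.get_obs();print(o['tool_pos'])
D=w['depth']
for r in range(222,252,3):print(r,[world(w,c,r).round(3).tolist() for c in(245,258)])
E
```

```text
t: 3.9
tool_pos: [0.4975, -0.2569, -0.0162]
tool_rot: [3.14, -0.099, 0.001]
contact_force: [-0.9, -0.6, 0.1]
opening: 0.0004
grip_force: 0.0
t 3.95 F [ 0.12 -0.26  0.63] tcp s -214.0 z -0.0162 tail s 159.0 slope 8.03 deg z0 37.9
[ 0.49756752 -0.25701027 -0.01618016]
222 [[0.508, -0.254, 0.0], [0.507, -0.261, -0.001]]
225 [[0.506, -0.254, -0.0], [0.506, -0.261, 0.001]]
228 [[0.504, -0.253, -0.0], [0.503, -0.261, -0.001]]
231 [[0.503, -0.253, 0.0], [0.502, -0.26, -0.0]]
234 [[0.501, -0.253, 0.0], [0.5, -0.26, -0.001]]
237 [[0.51, -0.254, 0.021], [0.509, -0.26, 0.021]]
240 [[0.51, -0.254, 0.024], [0.51, -0.26, 0.025]]
243 [[0.509, -0.254, 0.027], [0.509, -0.26, 0.027]]
246 [[0.51, -0.255, 0.031], [0.509, -0.26, 0.03]]
249 [[0.51, -0.254, 0.033], [0.509, -0.26, 0.032]]
```

Real tip offset is about 36 mm. Down 9 mm more, then a gentle push.

```bash
python3 -m pendant '[0,0,0,0,0,0.03,0, 0,0,0,0,-0.03,0.03,0, 0,0,0,0,-0.06,0.03,0, 0,0,0,0,-0.08,0.03,0, 0,0,0,0,-0.095,0.03,0, 0,0,0,0,-0.11,0.03,0, 0,0,0,0,-0.125,0.03,0, 0,0,0,0,-0.14,0.03,0, 0,0,0,0,-0.155,0.03,0, 0,0,0,0,-0.17,0.03,0, 0,0,0,0,-0.18,0.03,0, 0,0,0,0,-0.18,0.03,0]'
python3 - <<'E'
from h import *
st()
E
```

```text
t: 5.5
tool_pos: [0.5006, -0.2025, -0.0257]
tool_rot: [-3.139, 0.099, 0.0]
contact_force: [0.9, -0.3, -0.3]
opening: 0.0003
grip_force: 0.3
t 5.55 F [ 0.4  -0.98 -0.15] tcp s -159.5 z -0.0257 tail s 193.0 slope 9.90 deg z0 37.9
```

```bash
python3 -m pendant '[0,0,0,0,0.02,0,0,0,0,0,0,0.02,0,0,0,0,0,0,0.02,0,0,0,0,0,0,0.02,0,0]'
python3 - <<'E'
from h import *
st()
E
```

```text
t: 6.05
tool_pos: [0.5002, -0.209, -0.0257]
tool_rot: [-3.14, 0.099, 0.0]
contact_force: [0.1, 0.4, -0.4]
opening: 0.0
grip_force: 0.0
t 6.1 F [-0.64  0.19  0.54] tcp s -165.9 z -0.0256 tail s 192.4 slope 10.03 deg z0 38.1
```

```bash
python3 -m pendant '[0,0,0,0,-0.018,0,0,0,0,0,0,-0.028,0,0,0,0,0,0,-0.034,0,0,0,0,0,0,-0.034,0,0,0,0,0,0,-0.014,0,0,0,0,0,0,-0.014,0,0,0,0,0,0,-0.014,0,0,0,0,0,0,-0.014,0,0,0,0,0,0,-0.014,0,0,0,0,0,0,-0.014,0,0,0,0,0,0,-0.014,0,0]'
python3 -c "
from h import *
st()"
```

```text
t: 7.48
tool_pos: [0.5006, -0.2048, -0.0256]
tool_rot: [-3.14, 0.099, 0.0]
contact_force: [-0.1, -1.4, 1.6]
opening: -0.0002
grip_force: 0.0
t 7.525 F [-0.42  0.71 -0.25] tcp s -161.7 z -0.0256 tail s 195.0 slope 10.51 deg z0 37.9
```

```bash
python3 -m pendant '[0,0,0,0,-0.018,0,0,0,0,0,0,-0.028,0,0,0,0,0,0,-0.034,0,0,0,0,0,0,-0.034,0,0,0,0,0,0,-0.014,0,0,0,0,0,0,-0.014,0,0,0,0,0,0,-0.014,0,0,0,0,0,0,-0.014,0,0,0,0,0,0,-0.014,0,0,0,0,0,0,-0.014,0,0,0,0,0,0,-0.014,0,0]'
python3 -c "
from h import *
st()"
```

```text
t: 8.9
tool_pos: [0.5009, -0.2006, -0.0256]
tool_rot: [-3.14, 0.099, 0.0]
contact_force: [0.4, -0.1, -0.2]
opening: 0.0001
grip_force: 0.0
t 8.95 F [-0.13  0.31 -0.41] tcp s -157.5 z -0.0256 tail s 199.6 slope 10.65 deg z0 38.2
```

Each step moves the boom about 4 mm and it has not tipped yet. Continuing.

```bash
python3 -m pendant '[0,0,0,0,-0.018,0,0,0,0,0,0,-0.028,0,0,0,0,0,0,-0.034,0,0,0,0,0,0,-0.034,0,0,0,0,0,0,-0.014,0,0,0,0,0,0,-0.014,0,0,0,0,0,0,-0.014,0,0,0,0,0,0,-0.014,0,0,0,0,0,0,-0.014,0,0,0,0,0,0,-0.014,0,0,0,0,0,0,-0.014,0,0]' | tail -0
python3 -c "
from h import *
st()"
```

```text
t 10.375 F [0.13 0.28 0.27] tcp s -153.3 z -0.0256 tail s 203.0 slope 11.06 deg z0 38.1Exception ignored on flushing sys.stdout:
BrokenPipeError: [Errno 32] Broken pipe
```

```bash
python3 -c "
from h import *
import re,sys
s=tipz(load('top'));print(s);sys.exit(float(s.split()[4])<10.6)" && python3 -m pendant '[0,0,0,0,-0.018,0,0,0,0,0,0,-0.028,0,0,0,0,0,0,-0.034,0,0,0,0,0,0,-0.034,0,0,0,0,0,0,-0.014,0,0,0,0,0,0,-0.014,0,0,0,0,0,0,-0.014,0,0,0,0,0,0,-0.014,0,0,0,0,0,0,-0.014,0,0,0,0,0,0,-0.014,0,0,0,0,0,0,-0.014,0,0]' | tail -0
python3 -c "
from h import *
st()"
```

```text
tail s 203.0 slope 11.06 deg z0 38.1
t 11.8 F [ 0.13  0.04 -0.43] tcp s -149.1 z -0.0256 tail s 206.5 slope 11.50 deg z0 38.1Exception ignored on flushing sys.stdout:
BrokenPipeError: [Errno 32] Broken pipe
```

```bash
python3 -c "
from h import *
import re,sys
s=tipz(load('top'));print(s);sys.exit(float(s.split()[4])<10.8)" && python3 -m pendant '[0,0,0,0,-0.018,0,0,0,0,0,0,-0.028,0,0,0,0,0,0,-0.034,0,0,0,0,0,0,-0.034,0,0,0,0,0,0,-0.014,0,0,0,0,0,0,-0.014,0,0,0,0,0,0,-0.014,0,0,0,0,0,0,-0.014,0,0,0,0,0,0,-0.014,0,0,0,0,0,0,-0.014,0,0,0,0,0,0,-0.014,0,0]' | tail -0
python3 -c "
from h import *
st()"
```

```text
tail s 206.5 slope 11.50 deg z0 38.1
t 13.225 F [-0.48 -0.27 -0.35] tcp s -145.0 z -0.0256 tail s 215.9 slope 2.44 deg z0 37.0Exception ignored on flushing sys.stdout:
BrokenPipeError: [Errno 32] Broken pipe
```

It tipped up. I'll back straight away, lift and check that it's level.

```bash
python3 -m pendant '[0,0,0,0,0.08,0,0,0,0,0,0,0.16,0,0,0,0,0,0,0.2,-0.2,0,0,0,0,0,0.2,-0.4,0.5,0,0,-0.4,0,0.2,-0.5,0.5,0,0,-0.8,0,0.2,-0.5,0.5,0,0,-0.8,0,0.2,-0.5,0.5]'
python3 - <<'E'
from h import *
st();o=telemetry.get_obs();print(o['q'],o['tool_rot'])
r=np.array([.6437,.0268,0]); r[2]=.14
print(totool(o,r-o['tool_pos']))
E
```

```text
t: 14.1
tool_pos: [0.4982, -0.2481, 0.1253]
tool_rot: [3.09, 0.559, 0.002]
contact_force: [-0.6, 0.9, 0.1]
opening: 0.0429
grip_force: 0.0
t 14.15 F [-0.32 -0.51 -0.25] tcp s -205.0 z 0.1248 tail s 216.0 slope 0.10 deg z0 36.9
[-5.95897673e-01 -5.34313080e-02  1.84614432e+00  1.24421084e-05
  1.34824683e+00  6.16733187e-01] [3.09092424e+00 5.59521056e-01 7.23400252e-04]
[ 0.77619479 -0.68753535 -0.05072652]
```

Level (0.1°, top at 36.9 mm). Now to above the rider for a wrist look.

```bash
python3 -m pendant '[0,0,0,0.19,-0.17,-0.05,0.5,0,0,0,0.35,-0.31,-0.05,0.5,0,0,0,0.5,-0.45,-0.05,0.5,0,0,0,0.65,-0.58,-0.05,0.5,0,0,0,0.77,-0.68,-0.05,0.5,0,0,0,0.77,-0.68,-0.05,0.5,0,0,0,0.77,-0.68,-0.05,0.5]'
python3 - <<'E'
from h import *
w=grab('wrist');o=telemetry.get_obs();print(o['t'],o['tool_pos'])
print(proj(w,[.6437,.0268,.044]))
cv2.imwrite('pics/g.png',w['image'][:,:,::-1])
st()
E
```

```text
t: 15.02
tool_pos: [0.643, 0.0237, 0.1389]
tool_rot: [3.092, 0.556, -0.002]
contact_force: [-1.4, -0.1, -0.2]
opening: 0.0427
grip_force: 0.0
15.075 [0.64284656 0.02306423 0.13904009]
[[248.22721133 178.04984272]]
t 15.125 F [ 0.29  1.15 -0.19] tcp s 74.2 z 0.1392 tail s 216.3 slope 0.21 deg z0 36.6
```

View pics/g.png

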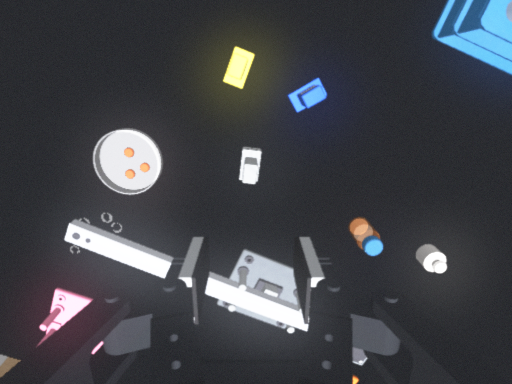

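The grey rider is at (250,165), yellow at (238,67) and blue at (307,95). Its long axis is almost along the tool x, so it's ready to be gripped across the 12 mm side. Measuring the tab.

Run:
```python
from h import *
w=load('wrist');o=telemetry.get_obs()
P=[]
for v in range(140,195):
    for u_ in range(232,270):
        if w['image'][v,u_].min()>90: P.append(world(w,u_,v))
P=np.array(P);print(len(P),P[:,2].min(),P[:,2].max())
for lo,hi in((.003,.02),(.036,.052)):
    Q=P[(P[:,2]>lo)&(P[:,2]<hi)];b=cv2.minAreaRect((Q[:,:2]*1000).astype(np.float32));print(lo,len(Q),b,Q.mean(0))
c=np.array(b[0])/1000
R=cv2.Rodrigues(o['tool_rot'])[0];print('tool y',np.degrees(np.arctan2(R[1,1],R[0,1])),'z',R[:,2])
print(o['tool_pos'],totool(o,np.r_[c,o['tool_pos'][2]]-o['tool_pos']))
```

```text
728 -0.0020867933736785083 0.31299114224704044
0.003 295 ((647.7340087890625, 27.52314567565918), (30.912996292114258, 17.991655349731445), 13.31947135925293) [0.6539655  0.02968339 0.01301459]
0.036 288 ((647.7103881835938, 27.516279220581055), (17.847999572753906, 12.591972351074219), 13.047736167907715) [0.64846926 0.02778019 0.04292312]
tool y -69.70387954848191 z [-5.83192868e-04 -2.32425575e-04 -9.99999803e-01]
[0.64281437 0.02266953 0.13918814] [ 2.09108009e-02 -9.49178244e-03 -1.32727775e-05]
```

```bash
python3 -m pendant '[0,0,0.237,0.021,-0.0095,0.1,0.4,0,0,0.237,0.021,-0.0095,0.25,0.4,0,0,0.237,0.021,-0.0095,0.4,0.4,0,0,0.237,0.021,-0.0095,0.48,0.4,0,0,0.237,0.021,-0.0095,0.52,0.4,0,0,0.237,0.021,-0.0095,0.52,0.4,0,0,0.237,0.021,-0.0095,0.52,0,0,0,0.237,0.021,-0.0095,0.52,0,0,0,0.237,0.021,-0.0095,0.52,0,0,0,0.237,0.021,-0.0095,0.52,0]' 20
python3 - <<'E'
from h import *
st();o=telemetry.get_obs();print(o['tool_pos'],o['tool_rot'])
E
```

```text
t: 16.38
tool_pos: [0.6497, 0.0283, -0.0146]
tool_rot: [3.119, 0.363, 0.004]
contact_force: [-0.5, -1.2, 5.9]
opening: 0.0115
grip_force: 26.9
t 16.425 F [-0.32 -2.49  6.21] tcp s 80.2 z -0.0147 tail s 216.1 slope 0.21 deg z0 36.9
[ 0.64969447  0.02831702 -0.01465521] [3.11950062 0.36324931 0.00437113]
```

Gripped (11.5 mm ≈ the 12 mm tab). Lift, carry to above the ridge and look.

```bash
python3 -m pendant '[0,0,0,0,0,-0.03,0,0,0,0,0,0,-0.15,0,0,0,0,0,0,-0.33,0,0,0,0.3,-0.12,0.03,-0.33,0,0,0,0.563,-0.28,0.07,-0.33,0,0,0,0.563,-0.42,0.105,-0.33,0,0,0,0.563,-0.506,0.126,-0.33,0,0,0,0.563,-0.506,0.126,-0.33,0,0,0,0.563,-0.506,0.126,-0.33,0,0,0,0.563,-0.506,0.126,-0.33,0]'
python3 - <<'E'
from h import *
w=grab('wrist');o=telemetry.get_obs();print(o['t'],o['tool_pos'],o['tool_rot'],o['opening'],o['contact_force'])
R=cv2.Rodrigues(o['tool_rot'])[0];print('tool y',np.degrees(np.arctan2(R[1,1],R[0,1])))
print('rider?',proj(w,[*o['tool_pos'][:2],o['tool_pos'][2]+.0147]),'ridge',proj(w,[.5109,-.0433,.036]))
cv2.imwrite('pics/h.png',w['image'][:,:,::-1])
E
```

```text
t: 17.68
tool_pos: [0.51, -0.0426, 0.0827]
tool_rot: [-3.14, 0.098, -0.001]
contact_force: [0.2, 0.1, -0.3]
opening: 0.0114
grip_force: 26.1
17.725 [ 0.50991618 -0.04265027  0.08252213] [-3.13992345e+00  9.78925641e-02 -3.08561139e-04] 0.01139316519645006 [ 0.05071118  0.11724807 -0.05998241]
tool y -93.57143311608407
rider? [[252.10439879 237.41395786]] ridge [[252.75192418 197.756584  ]]
```

View pics/h.png

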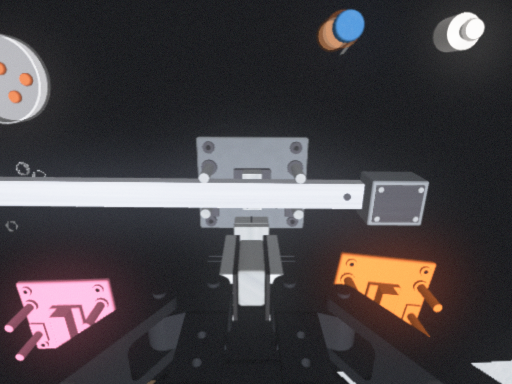

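Rider held squarely at (252,230). The boom runs level along row ~195, and the ridge end shows at (252,177). Working out the remaining offsets.

Run:
```python
from h import *
w=load('wrist');o=telemetry.get_obs();g=w['image'].astype(float).mean(2);tp=o['tool_pos']
lat=np.array([-u[1],u[0]])
f=lambda p:((p[:2]-tp[:2])@u*1e3,(p[:2]-tp[:2])@lat*1e3)
print('bar edges lat (rel TCP), z=.036')
for c in(150,170,320,335):
    col=cv2.GaussianBlur(g,(1,3),0)[:,c]; gr=np.diff(col)
    a=170+np.argmax(gr[170:195]);b=195+np.argmin(gr[195:215]); 
    A=world(w,c,a+.5,.036);B=world(w,c,b+.5,.036);print(c,a,b,f(A),f(B),'mid lat',(f(A)[1]+f(B)[1])/2,'wid',f(A)[1]-f(B)[1])
print('plate',[f(world(w,*p,.006)) for p in((197,137),(308,138))])
print('pin tops',[f(world(w,*p,.038)) for p in((204,178),(300,178),(205,214),(299,214))])
print('col profile rows 214-244 at 252',g[212:246:2,252].round(0), [w['depth'][r,252].round(3) for r in range(212,246,3)])
for r in(222,226,230,234):
    i=np.where(g[r,225:282]>110)[0]+225;print(r,i.min(),i.max(),world(w,240,r).round(4),world(w,264,r).round(4), f(world(w,i.min()+1,r)),f(world(w,i.max()-1,r)))
```

```text
bar edges lat (rel TCP), z=.036
150 181 206 (np.float64(74.65988224578449), np.float64(-13.638835145360419)) (np.float64(76.65867083925782), np.float64(6.056618028887328)) mid lat -3.7911085582365454 wid -19.695453174247746
170 181 206 (np.float64(59.95411857238391), np.float64(-13.6424174029934)) (np.float64(61.553394395704906), np.float64(6.031401235185475)) mid lat -3.8055080839039626 wid -19.673818638178876
320 183 208 (np.float64(-49.78928087113097), np.float64(-12.165938115095875)) (np.float64(-51.15741740958727), np.float64(7.564364486511786)) mid lat -2.3007868142920445 wid -19.73030260160766
335 183 208 (np.float64(-60.80023304156435), np.float64(-12.173853252978105)) (np.float64(-62.46729999356779), np.float64(7.566746208605723)) mid lat -2.303553522186191 wid -19.740599461583827
plate [(np.float64(43.60230688533977), np.float64(-41.242961703821244)), (np.float64(-44.479034429656004), np.float64(-40.47701827952047))]
pin tops [(np.float64(34.60511690201057), np.float64(-16.92167216500218)), (np.float64(-34.607396968948215), np.float64(-16.95809970054611)), (np.float64(35.18
[... 529 characters left out ...]
loat64(22.586381287519373), np.float64(33.40300208782068)) (np.float64(-24.45134904058597), np.float64(32.908215449022194))
226 225 281 [ 0.5232 -0.0373  0.1096] [ 0.5226 -0.0495  0.1098] (np.float64(22.57831258166267), np.float64(36.67563036686443)) (np.float64(-24.507668588487157), np.float64(36.46062007268145))
230 234 268 [ 0.5213 -0.0371  0.1104] [ 0.5205 -0.0494  0.1102] (np.float64(8.752195823317402), np.float64(-11.119923916729787)) (np.float64(-7.567429844842263), np.float64(-10.996214799553938))
234 234 268 [ 0.519  -0.037   0.1103] [ 0.5191 -0.0492  0.112 ] (np.float64(8.8133186883755), np.float64(-8.643892648973859)) (np.float64(-7.58654793692344), np.float64(-8.897426693637161))
```

```bash
python3 -m pendant '[0,0,0,0.019,0.002,0.05,0,0,0,0,0.019,0.002,0.1,0,0,0,0,0.019,0.002,0.15,0,0,0,0,0.019,0.002,0.15,0,0,0,0,0.019,0.002,0.15,0]'
python3 - <<'E'
from h import *
w=grab('wrist');o=telemetry.get_obs();g=w['image'].astype(float).mean(2);tp=o['tool_pos'];print(o['t'],tp,o['contact_force'])
lat=np.array([-u[1],u[0]]);f=lambda p:np.round(((p[:2]-tp[:2])@u*1e3,(p[:2]-tp[:2])@lat*1e3,p[2]*1e3),1)
for c in(130,160,330,350):
    gr=np.diff(cv2.GaussianBlur(g,(1,3),0)[:,c]);print(c,'edges',[(i,int(gr[i])) for i in range(160,260) if abs(gr[i])>22])
zr=tp[2]+.0147+.014
for c in(240,246,258,264):
    gr=np.diff(g[:,c]);i=222+np.argmax(gr[222:236]);print(c,i,f(world(w,c,i+.5,zr)),f(world(w,c,i+3)))
cv2.imwrite('pics/i.png',cv2.resize(w['image'][130:280,150:350],(800,600),interpolation=cv2.INTER_CUBIC)[:,:,::-1])
E
```

```text
t: 18.35
tool_pos: [0.5149, -0.044, 0.0374]
tool_rot: [-3.14, 0.099, 0.0]
contact_force: [0.2, -0.1, 0.3]
opening: 0.0114
grip_force: 26.1
18.4 [ 0.51522088 -0.04412336  0.03784542] [-0.38374489 -0.13233416  0.14146079]
130 edges [(205, 26), (211, 34), (212, 40), (240, -41), (241, -73), (242, -46)]
160 edges [(205, 22), (206, 22), (211, 31), (212, 44), (213, 23), (240, -34), (241, -70), (242, -52)]
330 edges [(207, 23), (212, 23), (213, 40), (214, 28), (241, -26), (242, -61), (243, -58)]
350 edges [(207, 27), (213, 37), (214, 35), (242, -53), (243, -62), (244, -32)]
240 226 [  6.2 -13.3  66.5] [  6.2 -11.7  66.2]
246 226 [  3.2 -13.3  66.5] [  3.2 -11.5  65.8]
258 226 [ -2.9 -13.3  66.5] [ -2.9 -11.5  65.9]
264 226 [ -5.9 -13.3  66.5] [ -5.9 -11.4  65.6]
```

View pics/i.png

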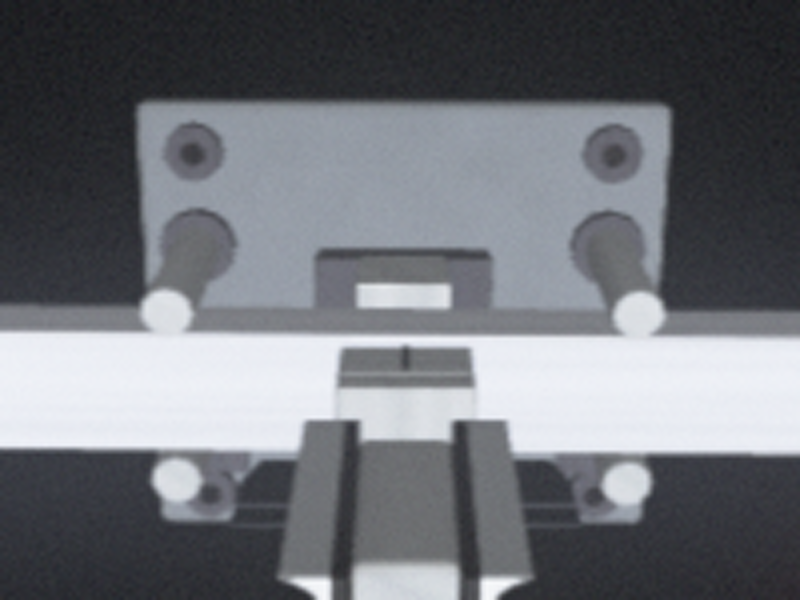

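Run:
```python
from h import *
w=load('wrist');o=telemetry.get_obs();tp=o['tool_pos']
lat=np.array([-u[1],u[0]]);f=lambda p:np.round(((p[:2]-tp[:2])@u*1e3,(p[:2]-tp[:2])@lat*1e3),2)
for a,c in((212.3,145),(241.7,145),(213.9,340),(243,340)):print(c,a,f(world(w,c,a,.0363)),'depthz',world(w,c,(227 if a<230 else 230))[2].round(4))
k=lambda x,y:(150+(x+.5)/4-.5,130+(y+.5)/4-.5)
m=lambda a,b,z:(f(world(w,*k(*a),z))+f(world(w,*k(*b),z)))/2
print('ridge',m((357,296),(451,296),.024),'plate',m((137,110),(671,110),.006),'pins+x',m((167,311),(638,313),.038),'pins-x',m((178,480),(627,482),.038))
print('rider roof',m((338,380),(475,380),.0665),'mark',f(world(w,*k(405,375),.0665)))
print(tp)
```

```text
145 212.3 [64.39 -8.13] depthz 0.0357
145 241.7 [66.55 11.65] depthz 0.0369
340 213.9 [-52.74  -7.09] depthz 0.0354
340 243 [-54.51  12.51] depthz 0.0359
ridge [ 0.97 -8.92] plate [  1.005 -34.93 ] pins+x [  1.155 -11.865] pins-x [ 1.195 16.32 ]
rider roof [  0.54 -14.27] mark [  0.73 -14.96]
[ 0.51522088 -0.04412336  0.03784542]
```

Everything agrees to within 0.5 mm, laterally and lengthwise. Lowering slowly.

```bash
python3 -m pendant '[0,0,0,0,-0.001,0.02,0,0,0,0,0,-0.001,0.035,0,0,0,0,0,-0.001,0.045,0,0,0,0,0,-0.001,0.053,0,0,0,0,0,-0.001,0.06,0,0,0,0,0,-0.001,0.067,0,0,0,0,0,-0.001,0.067,0]'
python3 -c "
from h import *
st()
w=grab('wrist')
print([round(float(world(w,c,r)[2]),4) for c in(100,130,380,400) for r in(232,)],telemetry.get_obs()['wrist_torque'])"
```

```text
t: 19.27
tool_pos: [0.5147, -0.0437, 0.0171]
tool_rot: [-3.14, 0.099, 0.0]
contact_force: [0.3, -0.3, -0.4]
opening: 0.0116
grip_force: 26.1
t 19.325 F [ 1.34 -0.45 -0.32] tcp s -0.1 z 0.0173 tail s 216.3 slope 0.38 deg z0 36.3
[0.0361, 0.0366, 0.0361, 0.0355] [-0.00763546 -0.00860526 -0.00430254]
```

```bash
python3 -m pendant '[0,0,0,0,0,0.004,0,0,0,0,0,0,0.007,0,0,0,0,0,0,0.01,0,0,0,0,0,0,0.012,0,0,0,0,0,0,0.014,0,0,0,0,0,0,0.014,0]'
python3 -c "
from h import *
print(telemetry.get_obs()['contact_force']);st()
w=grab('wrist');g=w['image'].astype(float).mean(2)
print([round(float(world(w,c,r)[2]),4) for c in(100,130,380,400) for r in(240,)])
cv2.imwrite('pics/j.png',cv2.resize(w['image'][150:300,150:350],(800,600),interpolation=cv2.INTER_CUBIC)[:,:,::-1])"
```

```text
t: 20.12
tool_pos: [0.5148, -0.0437, 0.013]
tool_rot: [-3.14, 0.099, 0.0]
contact_force: [0.6, -0.2, -0.8]
opening: 0.0113
grip_force: 26.1
[ 0.63978941 -0.16770647 -0.83434957]
t 20.175 F [-0.75  1.18  0.41] tcp s -0.1 z 0.0131 tail s 216.2 slope 0.20 deg z0 36.8
[0.0369, 0.036, 0.0356, 0.0359]
```

View pics/j.png

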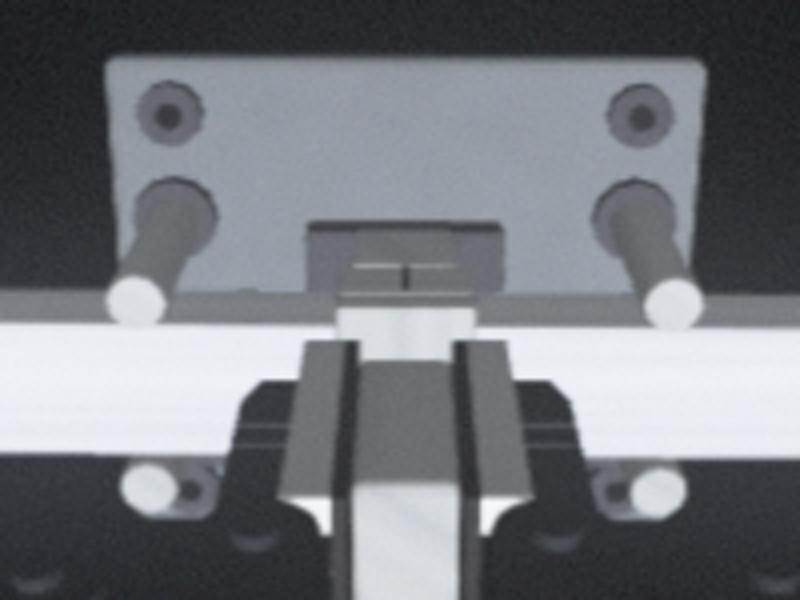

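The rider straddles the bar, centred over the ridge (mark at (405,275), ridge (405,250)). The last millimetre goes down in small steps.

```bash
python3 -m pendant '[0,0,0,0,0,0.001,0,0,0,0,0,0,0.002,0,0,0,0,0,0,0.003,0,0,0,0,0,0,0.003,0]'; python3 -c "
from h import *
import time
print(np.mean([telemetry.get_obs()['contact_force'][2]]));st()"
```

```text
t: 20.72
tool_pos: [0.5149, -0.0437, 0.0123]
tool_rot: [-3.14, 0.099, -0.0]
contact_force: [-1.2, -0.1, 1.8]
opening: 0.0115
grip_force: 26.3
1.7972519907570224
t 20.775 F [0.44 0.47 0.36] tcp s -0.1 z 0.0123 tail s 215.9 slope -0.07 deg z0 37.3
```

```bash
python3 -m pendant '[0,0,0,0,0,0.001,0,0,0,0,0,0,0.002,0,0,0,0,0,0,0.002,0]'; python3 -c "
from h import *
st();st()"
```

```text
t: 21.15
tool_pos: [0.515, -0.0437, 0.0123]
tool_rot: [-3.14, 0.099, 0.0]
contact_force: [-2.7, 0.0, 5.4]
opening: 0.0114
grip_force: 27.0
t 21.2 F [-3.42  0.53  5.71] tcp s -0.1 z 0.0123 tail s 216.4 slope 0.03 deg z0 36.7
t 21.25 F [-2.34  0.69  5.93] tcp s -0.1 z 0.0123 tail s 216.4 slope -0.07 deg z0 37.2
```

Seated (6 N). Relieve the pressure and release gently.

```bash
python3 -m pendant '[0,0,0,0,0,-0.002,0,0,0,0,0,0,-0.002,0,0,0,0,0,0,-0.002,0.15,0,0,0,0,0,-0.002,0.18,0,0,0,0,0,-0.002,0.22,0,0,0,0,0,-0.002,0.28,0,0,0,0,0,-0.002,0.34,0,0,0,0,0,-0.002,0.38,0,0,0,0,0,-0.002,0.4]'; python3 -c "
from h import *
st()"
```

```text
t: 22.38
tool_pos: [0.5149, -0.0437, 0.0122]
tool_rot: [3.14, -0.099, 0.0]
contact_force: [-0.6, 0.0, 0.1]
opening: 0.0343
grip_force: 0.0
t 22.425 F [-0.4  -0.17  0.26] tcp s -0.1 z 0.0123 tail s 216.5 slope 0.01 deg z0 36.7
```

Released, level and force-free. Straight up slowly, then away.

```bash
python3 -m pendant '[0,0,0,0,0,-0.02,0.4,0,0,0,0,0,-0.06,0.4,0,0,0,0,0,-0.12,0.4,0,0,0,0,0,-0.25,0.4,0,0,0,0,0,-0.4,0.4,0,0,0,-0.2,0,-0.5,0.4,0,0,0,-0.2,0.2,-0.5,0.4,0,0,0,-0.2,0.4,-0.5,0.4,0,0,0,-0.2,0.4,-0.5,0.4,0,0,0,-0.2,0.4,-0.5,0.4,0,0,0,-0.2,0.4,-0.5,0.4,0,0,0,-0.2,0.4,-0.5,0.4]'
python3 - <<'E'
from h import *
st();d=load('top');s=grab('scene')
a=cv2.resize(d['image'][140:230,200:320],(480,360));b=cv2.resize(s['image'][150:300,190:320],(312,360))
cv2.imwrite('pics/k.png',np.hstack([a,b])[:,:,::-1])
E
```

```text
t: 23.92
tool_pos: [0.4476, -0.1586, 0.1622]
tool_rot: [-3.14, 0.096, 0.0]
contact_force: [0.8, -0.4, 0.1]
opening: 0.0341
grip_force: 0.0
t 23.975 F [1.09 0.73 0.1 ] tcp s -119.1 z 0.1622 tail s 216.0 slope -0.17 deg z0 37.4
```

View pics/k.png

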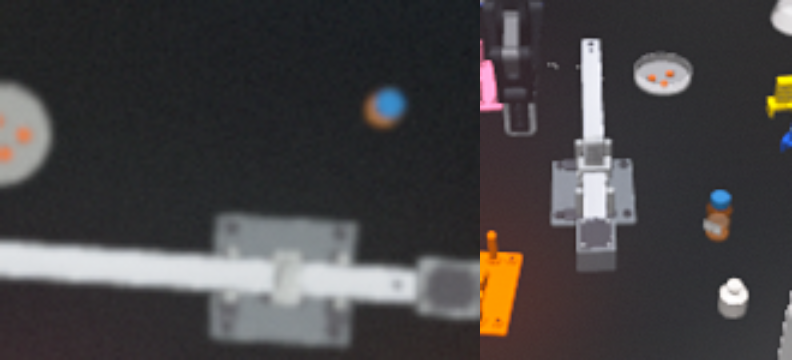

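The rider sits astride the boom over the ridge (left crop (287,278), plate middle about 284). The boom is level and the robot is clear.

```bash
python3 -c "
from h import *
st();print(ctrl.finish_job())"
```

```text
t 24.075 F [ 1.75  0.02 -0.07] tcp s -119.4 z 0.1621 tail s 216.1 slope -0.08 deg z0 37.0
the job is handed in; nothing more can be done
None
```

The boom balances level on the ridge by itself (last reading about 0.1° off level) with the grey rider astride it over the ridge middle; I handed the job in at 24 s with the robot clear and the vial, weight and dish untouched.

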